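# Settle the mirror plate on its kinematic base

### The arm

A 7-joint arm with a two-finger parallel gripper is mounted at the origin on the work surface; the furniture and walls round the work are solid. World frame = base frame: x ahead of the robot, y to its left, z up, the work surface at z = 0. Lengths are in m, angles in rad, forces in N, time in s.
With the tool pointing down it reaches from about 0.4 to 0.875 m from the base axis. Payload 19.3 kg.
Tool frame: the origin (TCP) lies at the very end of the fingers, on their centre line; the grasp point (between the pads) lies 19 mm behind it; z points along the fingers, y is the line along which they close (so a half turn about z gives the same grasp; the last joint's range is limited). The gripper opens to 85 mm and grips with 20 to 120 N. Pads are 22 mm wide; open, the fingers measure 114 mm over their backs; the gripper's body (76 mm by 85 mm) begins 54 mm behind the grasp point. The pads swing forward as they close: fully open they stand 13 mm farther back than shut.
Start: joints at [-1.396, 0.521, -0.036, 1.599, 0.021, 1.021, -0.113], TCP at [0.151, 0.606, 0.231] pointing down, gripper open.
Joint ranges: [-2.91, 2.91], [-0.3, 2.13], [-1.5, 1.42], [0.17, 2.43], [-1.26, 4.41], [0.16, 1.93], [-2.52, 2.52]. Speed limits (rad/s): [1.89, 1.89, 2.39, 2.39, 3.01, 3.01, 3.01].

### API

Orientations are given as [roll, pitch, yaw] about the fixed x, y, z axes, in that order (R = Rz(yaw) Ry(pitch) Rx(roll)).
In Python, from workcell import monitor, optics, job_done gives the robot as it stands.
- The arm moves only by the shell command python3 -m handwheel 'ROWS' [FORCE]. ROWS is JSON, a list of rows, each an object of numbers: "dx", "dy", "dz": the shift along the tool's x, y, z in cm; "wx", "wy", "wz": the turn, a rotation vector about the tool's x, y, z in rad; "claw": the opening in per cent of the stroke, from 0 (shut) to 100 (fully open). A call has 1 to 8 rows; each row shifts and turns the commanded pose from where the row before left it, along the tool's axes as they then stand; what a row does not reach is not made up. A row lasts 1/8 s, in which the tool goes at most 62.5 mm and 10.7 degrees, less where a joint would pass 70% of its speed; a pose out of reach is approached as far as the arm can. A call with a gripper value outside its range is refused whole. The fingers move at their own pace and stop on an object; FORCE is the grip in N (left out, the last holds). Time passes only in rows, so rows that do not move let the fingers close. It gives the time, the measured TCP pose, the force, the opening and the grip force at its end, in the units of the state.
- monitor.observe(): the state, without advancing time (a new reading comes with each control period).
- optics.grab_frame(name): name is "scene" or "top" or "wrist"; returns a dict with "frame" (400x640x3 uint8, blue, green, red), "fovy" (degrees; the focal length in pixels is half the picture's height over the tangent of half this angle, whatever the lens; pixels are square), "cx", "cy" (the principal point, pixels), "k1" (the pictures are not rectified: a ray, as slopes to the right and down, at radius r is drawn at 1 + k1 r^2 times it, then the intrinsics apply), "R" (3x3) and "t" (3): a world point X has camera coordinates R X + t. Camera axes: x right, y down, z forward; pixel columns grow to the right and rows downward; lengths in m; the calibration is good to about 2 mm. A picture is of the moment at which its call begins. There is no depth.
- job_done(): hands the job in; it is judged then, once.
Trained networks look in the newest picture that a camera, given by its name, has taken for a name from the list of things; names that differ only in an ending like _2 or _b are one class to them, and where a whole thing is asked for, a point or a joint stands for the part that bears it (a point fixed in the world has none). Each returns a list of dicts, best first, with "p" (0 to 1); they miss things now and then, are a little off and sometimes report something else, mostly with a low value. They report only what shows in the picture. A call takes as long as a camera call.
- optics.masks_of(name, camera): "region" (400x640 bool, what is visible of it) and "rect" ([left, top, width, height] in pixels, round what is visible of it).
The state is a dict: "clock": time; "qpos": joint angles; "qd": joint speeds; "joint_efforts": joint torques, N m; "position": TCP position; "tool_rot": TCP orientation; "force": force on the tool from outside, world axes, zero at the start; "moment": the same for the moment, N m; "grip_width": finger opening in m; "finger_force": force on a finger pad.
Only numpy, scipy, OpenCV 4.12 (cv2) and the standard library are available. Lean on these libraries where they do the work, as an engineer would, in place of code of your own. Each camera call takes 0.05 s, during which the arm holds its last target. There are 200 camera calls.

### The job

Pick up the loose T-shaped mirror plate that stands on three ball feet and set it gently down on the kinematic base, the T-shaped base that has a conical cup, a V-groove block and a flat pad (not the plain base with three equal flat-topped posts). Its nose foot belongs in the cone and its two rear feet in the groove and on the flat, so that it sits level, fully home; then let go.

Things in the scene. Friction and masses are not known exactly. Their poses are not given: they have to be found in the camera images.
- mirror_plate: Loose T-shaped aluminium plate on 3 ball feet (16 mm balls); black upright mirror block in its middle. Origin under the block at ball-bottom height, z up, -x to the nose (foot of the T). Feet (x,y) mm: (-56,0), (28,28), (28,-28). Plate 114x86 mm, its top 33 mm up. Block: 40 mm along x (flat ends x=+-20, grip these), 18 along y, z 33 to 81. 0.35 kg
- kinematic_base: Fixed T-shaped base, same outline plus 8 mm all round, 10 mm thick. Origin at desk height, z up, -x to its nose. Steel seats (x,y) mm: cup with 90 degree cone (-56,0); block with V groove (28,28), aimed at the cone; both 46 mm wide, mouth 39, rims 32.5 mm above desk; lower flat pad, 42 mm across, (28,-28). Slippery: they draw the balls in from 10 mm off
- seat (a point): Point on the kinematic base's z axis, 16.3 mm above the desk, where the mirror plate's origin lies when all three feet are fully home; axes as the base's. The seated plate is level and has the same yaw as the base; its underside is then 8 mm above the seat rims.
- plain_base: Bystander, not to be used: fixed T-shaped base of the same outline with three equal flat-topped steel posts, 30 mm across, tops 22 mm above the desk, in place of seats. Origin at desk height, axes as for the kinematic base.

How it is judged:
At the end, for the whole second after the job is handed in: The mirror plate rests still on the kinematic base with all three feet home: its origin within 4 mm (seen from above) and 3 mm (in height) of the seat point, yaw within 3.4 degrees of the base's, level within 2.3 degrees. The seats centre it so by themselves (horizontal distance between mirror_plate and seat below 0.004 m and z of mirror_plate in the frame of seat between -0.003 and 0.003 m and angle between the x axis of mirror_plate and the x axis of kinematic_base, either way round below 0.06 rad and angle between mirror_plate's own z axis and vertical below 0.04 rad and linear speed of mirror_plate below 0.02 m/s and angular speed of mirror_plate below 0.1 rad/s); the robot touches nothing.
It fails at once if the mirror plate is dropped or thrown: it moves faster than 0.7 m/s (a fall of 25 mm) while the fingers do not touch it (contact force between the fingers and mirror_plate below 0.05 N and linear speed of mirror_plate above 0.7 m/s).
It also fails if it takes over 48 s, if anything falls off the work surface, if the arm or the gripper's body presses on something with over 40 N, if the wrist force passes 120 N, or if a joint passes its speed limit or range.

## Working session

There is one attempt and no reset: what is moved stays moved. The work goes in short steps, Python scripts to look and compute and a shell command to move; the robot and the scene stay as the last step left them, time stands still between calls to the robot, and variables do not carry over. Pictures are saved under pics/ and viewed, at most 10 in all, crops included, and the job is handed in when it is done.

```bash
mkdir -p pics; ls; cat > h.py <<'E'
import numpy as np, cv2
from workcell import monitor, optics
def grab(n):
    f=optics.grab_frame(n); f['f']=200/np.tan(np.radians(f['fovy'])/2); f['R']=np.array(f['R']); f['t']=np.array(f['t']); return f
def proj(f,X):
    c=np.atleast_2d(X)@f['R'].T+f['t']; s=c[:,:2]/c[:,2:]; r2=(s**2).sum(1,keepdims=True)
    return s*(1+f['k1']*r2)*f['f']+[f['cx'],f['cy']]
def ray(f,uv):
    d=(np.atleast_2d(uv)-[f['cx'],f['cy']])/f['f']; s=d.copy()
    for _ in range(30): s=d/(1+f['k1']*(s**2).sum(1,keepdims=True))
    v=np.c_[s,np.ones(len(s))]@f['R']; return -f['R'].T@f['t'],v
def atz(f,uv,z):
    o,v=ray(f,uv); return o+v*((z-o[2])/v[:,2:])
E
python3 - <<'E'
from h import *
s=monitor.observe(); print({k:np.round(v,3) for k,v in s.items()})
ims=[]
for n in ('scene','top','wrist'):
    f=grab(n); cv2.imwrite(f'pics/{n}0.png',f['frame'])
    print(n,f['fovy'],f['k1'],np.round(-f['R'].T@f['t'],3),np.round(f['R'][2],3))
    for o in ('mirror_plate','kinematic_base','plain_base'):
        for m in optics.masks_of(o,n)[:3]:
            M=m['region']; yx=np.argwhere(M)
            if len(yx)==0: continue
            c=yx.mean(0)[::-1]; print(o,round(m['p'],2),m['rect'],c.round(1),atz(f,c,0.02).round(3))
E
```

```text
pics
{'clock': np.float64(0.0), 'qpos': array([-1.396,  0.522, -0.036,  1.6  ,  0.021,  1.021, -0.113]), 'qd': array([-0.001,  0.   , -0.   , -0.002, -0.   ,  0.   ,  0.002]), 'joint_efforts': array([ 2.0000e-03, -9.2709e+01,  1.9810e+00, -3.6993e+01,  1.8000e-02,
        8.0000e-03,  0.0000e+00]), 'position': array([0.151, 0.606, 0.231]), 'tool_rot': array([-3.14 ,  0.   ,  2.897]), 'force': array([ 0.652, -0.543, -0.158]), 'moment': array([ 0.019, -0.016, -0.015]), 'finger_force': np.float64(0.0), 'grip_width': np.float64(0.086)}
scene 43.30907632038495 0.02113103490811311 [0.682 0.834 0.502] [-0.17  -0.847 -0.503]
mirror_plate 0.68 [333.5, 210.1, 74.1, 61.3] [365.2 239.1] [[0.481 0.189 0.02 ]]
kinematic_base 0.93 [287.6, 156.9, 61.9, 33.7] [316.7 173.4] [[ 0.513 -0.053  0.02 ]]
plain_base 0.62 [291.6, 192.6, 68.6, 38.6] [320.4 211.6] [[0.535 0.09  0.02 ]]
top 52.91034687240733 -0.06390263031166209 [0.389 0.085 0.877] [ 0.133 -0.034 -0.991]
mirror_plate 0.73 [225.3, 191.0, 43.7, 53.8] [245.1 211.6] [[0.488 0.209 0.02 ]]
kinematic_base 0.97 [355.3, 170.8, 45.2, 65.7] [375.7 197.7] [[ 0.514 -0.072  0.02 ]]
kinematic_base 0.38 [288.1, 170.5, 48.5, 62.2] [310.9 193.7] [[0.525 0.068 0.02 ]]
plain_base 0.93 [288.7, 170.2, 49.7, 60.6] [310.4 194. ] [[0.524 0.069 0.02 ]]
wrist 65.97604031852771 -0.05810543667170798 [0.078 0.625 0.374] [ 0.287 -0.071 -0.955]
```

```bash
python3 - <<'E'
import cv2,numpy as np
t=cv2.imread('pics/top0.png')[150:260,210:410]; s=cv2.imread('pics/scene0.png')[140:290,270:430]
a=cv2.resize(t,(800,440),interpolation=cv2.INTER_CUBIC); cv2.imwrite('pics/tc.png',a)
cv2.imwrite('pics/sc.png',cv2.resize(s,(640,600),interpolation=cv2.INTER_CUBIC))
E
```

```text
(no output)
```

View pics/tc.png

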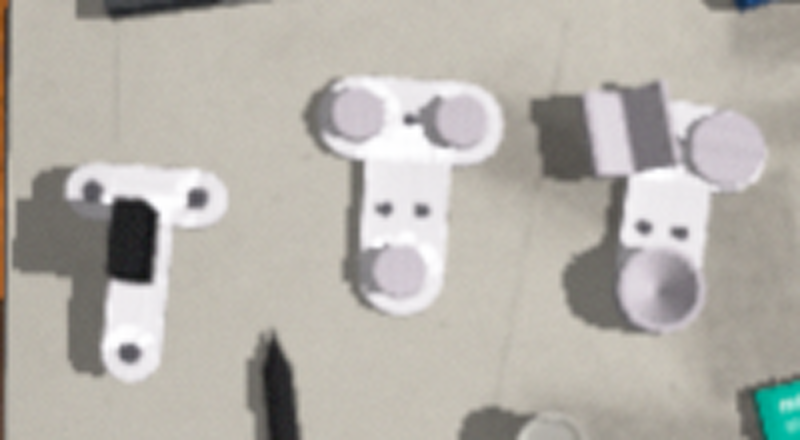

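View pics/sc.png

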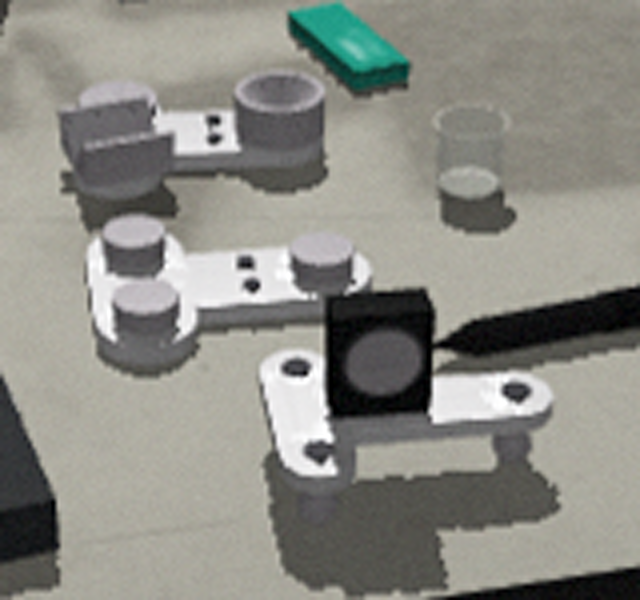

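View pics/top0.png

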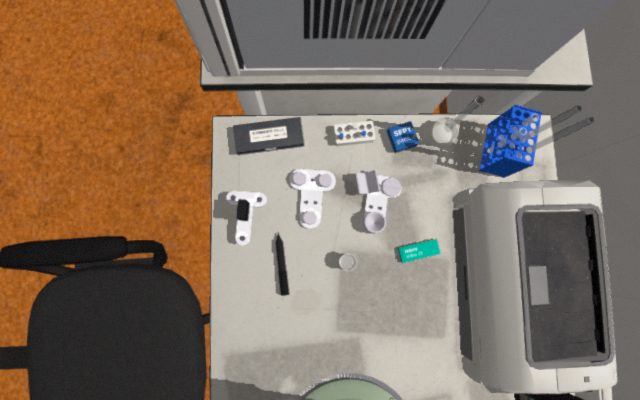

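```bash
cat >> h.py <<'E'
F=np.array([[-56,0],[28,28],[28,-28]])/1e3
def fit(P,Q=F):
    a=Q-Q.mean(0); b=P[:,:2]-P[:,:2].mean(0)
    y=np.arctan2((a[:,0]*b[:,1]-a[:,1]*b[:,0]).sum(),(a*b).sum())
    R=np.array([[np.cos(y),-np.sin(y)],[np.sin(y),np.cos(y)]]); t=P[:,:2].mean(0)-R@Q.mean(0)
    return t,y,(Q@R.T+t-P[:,:2])*1e3
E
python3 - <<'E'
from h import *
f=grab('top'); g=grab('scene')
c=lambda x,y:(210+x/4,150+y/4); s=lambda x,y:(270+x/4,140+y/4)
P=np.vstack([atz(f,c(*u),.033) for u in [(129,351),(92,190),(198,197)]])
t,y,e=fit(P); print('plate top',t,y,e.round(1))
P=np.vstack([atz(g,s(*u),.033) for u in [(516,392),(318,452),(296,368)]])
t,y,e=fit(P); print('plate scene',t,y,e.round(1))
P=np.vstack([atz(f,c(*u),z) for u,z in [((660,288),.0325),((628,130),.0325),((727,149),.0163)]])
t,y,e=fit(P); print('kin top',t,y,e.round(1))
E
```

```text
plate top [0.4872619  0.20798506] -0.09445293051452122 [[-0.4 -0.2]
 [ 0.5 -0. ]
 [-0.1  0.2]]
plate scene [0.48914912 0.21020922] -0.09230407924492015 [[ 0.2  0. ]
 [-0.2 -0.3]
 [ 0.   0.3]]
kin top [ 0.51406916 -0.07623911] -0.16912247941005415 [[-1.1 -0.3]
 [ 1.1 -0.7]
 [ 0.   1. ]]
```

```bash
cat >> h.py <<'E'
def togo(x,y,z,yaw):
    s=monitor.observe(); from scipy.spatial.transform import Rotation as Ro
    R=Ro.from_euler('xyz',s['tool_rot']); T=Ro.from_euler('xyz',[np.pi,0,yaw])
    print('t',round(float(s['clock']),2),'pos',np.round(s['position'],4),'rot',np.round(s['tool_rot'],4),'grip',round(float(s['grip_width']),4),round(float(s['finger_force']),1),'F',np.round(s['force'],1),'q',np.round(s['qpos'],2))
    d=np.array([x,y,z])-s['position']
    print('cm now',(R.inv().apply(d)*100).round(2),'w',(R.inv()*T).as_rotvec().round(4),'cm in target axes',(T.inv().apply(d)*100).round(2))
E
python3 -m handwheel '[{"wz":0.18},{"wz":0.18},{"wz":0.18},{"wz":0.18},{"wz":0.18},{"wz":0.18},{"wz":0.18},{"wz":0.16}]'
python3 -c "
from h import *
togo(.488,.209,.16,1.478)"
```

```text
t 0.7 pos [0.1515 0.6064 0.2313] rot [-3.1416 -0.      2.8968] grip 0.0856 0.0 F [ 0.6  0.1 -0.4] q [-1.4   0.52 -0.04  1.6   0.02  1.02 -0.11]
cm now [-42.28 -30.4    7.13] w [-0.     -0.      1.4188] cm in target axes [-36.45  37.19   7.13]schema error: expected keys dx, dy, dz, wx, wy, wz, claw
```

```bash
python3 -m handwheel '[{"dx":0,"dy":0,"dz":0,"wx":0,"wy":0,"wz":0.18,"claw":100},{"dx":0,"dy":0,"dz":0,"wx":0,"wy":0,"wz":0.18,"claw":100},{"dx":0,"dy":0,"dz":0,"wx":0,"wy":0,"wz":0.18,"claw":100},{"dx":0,"dy":0,"dz":0,"wx":0,"wy":0,"wz":0.18,"claw":100},{"dx":0,"dy":0,"dz":0,"wx":0,"wy":0,"wz":0.18,"claw":100},{"dx":0,"dy":0,"dz":0,"wx":0,"wy":0,"wz":0.18,"claw":100},{"dx":0,"dy":0,"dz":0,"wx":0,"wy":0,"wz":0.18,"claw":100},{"dx":0,"dy":0,"dz":0,"wx":0,"wy":0,"wz":0.16,"claw":100}]'
python3 -c "
from h import *
togo(.488,.209,.16,1.478)"
```

```text
clock: 1.7
position: [0.1514, 0.6064, 0.2313]
tool_rot: [-3.142, -0.0, 1.471]
force: [-0.5, -0.3, -0.3]
grip_width: 0.0853
finger_force: 0.0
t 1.7 pos [0.1514 0.6064 0.2313] rot [-3.1416 -0.      1.4713] grip 0.0853 0.0 F [-0.5 -0.3 -0.3] q [-1.63  0.54  0.32  1.61 -0.19  1.02 -1.36]
cm now [-36.2   37.44   7.13] w [-0.     -0.     -0.0067] cm in target axes [-36.45  37.2    7.13]
```

```bash
python3 -m handwheel '[{"dx":-4,"dy":4.2,"dz":0,"wx":0,"wy":0,"wz":-0.007,"claw":100},{"dx":-4,"dy":4.2,"dz":0,"wx":0,"wy":0,"wz":0,"claw":100},{"dx":-4,"dy":4.2,"dz":0,"wx":0,"wy":0,"wz":0,"claw":100},{"dx":-4,"dy":4.2,"dz":0,"wx":0,"wy":0,"wz":0,"claw":100},{"dx":-4,"dy":4.2,"dz":0,"wx":0,"wy":0,"wz":0,"claw":100},{"dx":-4,"dy":4.2,"dz":0,"wx":0,"wy":0,"wz":0,"claw":100},{"dx":-4,"dy":4.2,"dz":0,"wx":0,"wy":0,"wz":0,"claw":100},{"dx":-4,"dy":4.2,"dz":0,"wx":0,"wy":0,"wz":0,"claw":100}]'
python3 - <<'E'
from h import *
togo(.488,.209,.16,1.478)
f=grab('wrist'); cv2.imwrite('pics/w1.png',f['frame'])
t=np.array([.488,.209]);y=-.093
for Q in F: print(proj(f,[*(t+[Q[0]*np.cos(y)-Q[1]*np.sin(y),Q[0]*np.sin(y)+Q[1]*np.cos(y)]),.033]).round(1))
E
```

```text
clock: 2.7
position: [0.4592, 0.2567, 0.2315]
tool_rot: [3.141, -0.001, 1.484]
force: [0.0, -0.2, 0.3]
grip_width: 0.0853
finger_force: 0.0
t 2.7 pos [0.4592 0.2567 0.2315] rot [ 3.1413e+00 -5.0000e-04  1.4841e+00] grip 0.0853 0.0 F [ 0.  -0.2  0.3] q [-0.93  0.39  0.41  1.88 -0.19  0.91 -0.52]
cm now [-4.51  3.28  7.15] w [ 0.0003 -0.0005  0.0061] cm in target axes [-4.48  3.31  7.15]
[[296.7 209.4]]
[[369.5 186.9]]
[[366.8 231.8]]
```

View pics/w1.png

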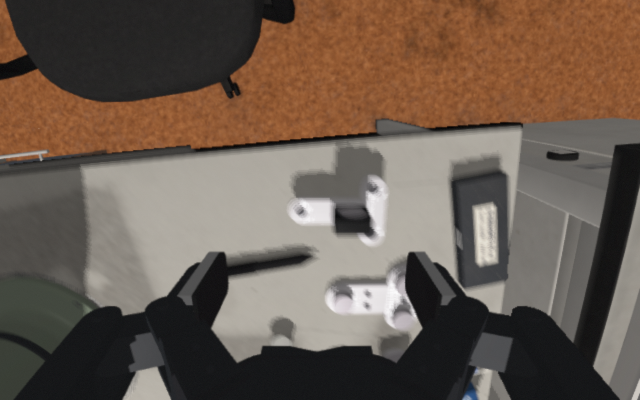

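Wrist view: plate screws at about (301,210), (374,186), (372,238), a few pixels from the prediction (the arm was still settling). Move above it and look again at rest.

```bash
python3 -m handwheel '[{"dx":-2.25,"dy":1.65,"dz":3.5,"wx":0,"wy":0,"wz":0.006,"claw":100},{"dx":-2.25,"dy":1.65,"dz":3.5,"wx":0,"wy":0,"wz":0,"claw":100},{"dx":0,"dy":0,"dz":0,"wx":0,"wy":0,"wz":0,"claw":100},{"dx":0,"dy":0,"dz":0,"wx":0,"wy":0,"wz":0,"claw":100}]'
python3 - <<'E'
from h import *
togo(.488,.209,.045,1.478)
f=grab('wrist'); cv2.imwrite('pics/w2.png',f['frame'])
t=np.array([.488,.209]);y=-.093
for Q in F: print(proj(f,[*(t+[Q[0]*np.cos(y)-Q[1]*np.sin(y),Q[0]*np.sin(y)+Q[1]*np.cos(y)]),.033]).round(1))
E
```

```text
clock: 3.25
position: [0.487, 0.2108, 0.1618]
tool_rot: [3.141, -0.0, 1.478]
force: [-0.8, 0.9, 0.1]
grip_width: 0.0854
finger_force: 0.0
t 3.25 pos [0.487  0.2108 0.1618] rot [ 3.1414e+00 -4.0000e-04  1.4778e+00] grip 0.0854 0.0 F [-0.8  0.9  0.1] q [-0.8   0.49  0.38  1.93 -0.26  0.76 -0.37]
cm now [-0.18  0.12 11.68] w [ 0.0001 -0.0004 -0.0002] cm in target axes [-0.17  0.12 11.68]
[[256.8 190.4]]
[[349.3 160.3]]
[[347.4 219. ]]
```

View pics/w2.png

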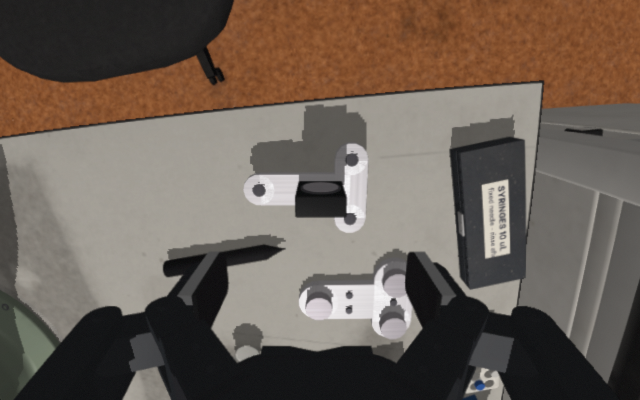

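```bash
python3 -m handwheel '[{"dx":-0.18,"dy":0.27,"dz":4,"wx":0,"wy":0,"wz":0,"claw":100},{"dx":0,"dy":0,"dz":4,"wx":0,"wy":0,"wz":0,"claw":100},{"dx":0,"dy":0,"dz":2.5,"wx":0,"wy":0,"wz":0,"claw":100},{"dx":0,"dy":0,"dz":1.3,"wx":0,"wy":0,"wz":0,"claw":100},{"dx":0,"dy":0,"dz":0,"wx":0,"wy":0,"wz":0,"claw":100},{"dx":0,"dy":0,"dz":0,"wx":0,"wy":0,"wz":0,"claw":60},{"dx":0,"dy":0,"dz":0,"wx":0,"wy":0,"wz":0,"claw":52}]' 50
python3 - <<'E'
from h import *
togo(.4895,.209,.044,1.478)
E
python3 -m handwheel '[{"dx":0,"dy":0,"dz":0,"wx":0,"wy":0,"wz":0,"claw":20},{"dx":0,"dy":0,"dz":0,"wx":0,"wy":0,"wz":0,"claw":20},{"dx":0,"dy":0,"dz":0,"wx":0,"wy":0,"wz":0,"claw":20},{"dx":0,"dy":0,"dz":0,"wx":0,"wy":0,"wz":0,"claw":20},{"dx":0,"dy":0,"dz":0,"wx":0,"wy":0,"wz":0,"claw":20}]' 60
python3 - <<'E'
from h import *
togo(.4895,.209,.044,1.478)
E
```

```text
clock: 4.18
position: [0.4899, 0.2086, 0.0442]
tool_rot: [3.14, -0.001, 1.478]
force: [-0.2, -0.7, 0.2]
grip_width: 0.0516
finger_force: 0.0
t 4.17 pos [0.4899 0.2086 0.0442] rot [ 3.1404e+00 -9.0000e-04  1.4779e+00] grip 0.0516 0.0 F [-0.2 -0.7  0.2] q [-0.71  0.68  0.27  1.99 -0.35  0.52 -0.28]
cm now [ 0.03 -0.04  0.02] w [ 0.0012 -0.0009 -0.0001] cm in target axes [ 0.03 -0.04  0.02]
clock: 4.8
position: [0.49, 0.2085, 0.044]
tool_rot: [3.14, -0.001, 1.478]
force: [-0.0, -0.6, 8.6]
grip_width: 0.0394
finger_force: 59.3
t 4.8 pos [0.49   0.2085 0.044 ] rot [ 3.1405e+00 -8.0000e-04  1.4778e+00] grip 0.0394 59.3 F [-0.  -0.6  8.6] q [-0.71  0.68  0.27  1.99 -0.35  0.52 -0.28]
cm now [ 0.05 -0.05  0.  ] w [ 0.0011 -0.0008 -0.0002] cm in target axes [ 0.05 -0.05  0.  ]
```

```bash
python3 -m handwheel '[{"dx":0,"dy":0,"dz":-0.5,"wx":0,"wy":0,"wz":0,"claw":20},{"dx":0,"dy":0,"dz":-1.5,"wx":0,"wy":0,"wz":0,"claw":20},{"dx":0,"dy":0,"dz":-3,"wx":0,"wy":0,"wz":0,"claw":20},{"dx":0,"dy":0,"dz":-3,"wx":0,"wy":0,"wz":0,"claw":20},{"dx":0,"dy":0,"dz":-2,"wx":0,"wy":0,"wz":0,"claw":20},{"dx":0,"dy":0,"dz":0,"wx":0,"wy":0,"wz":0,"claw":20}]'
python3 - <<'E'
from h import *
togo(.514,-.076,.144,1.402)
f=grab('scene'); g=grab('wrist')
cv2.imwrite('pics/s3.png',np.hstack([cv2.resize(f['frame'][120:300,240:440],(400,360)),cv2.resize(g['frame'][100:280,200:400],(400,360))]))
E
```

```text
clock: 5.55
position: [0.49, 0.2086, 0.145]
tool_rot: [3.139, -0.002, 1.478]
force: [-0.6, 0.2, -3.5]
grip_width: 0.0394
finger_force: 61.1
t 5.55 pos [0.49   0.2086 0.145 ] rot [ 3.1394e+00 -1.8000e-03  1.4778e+00] grip 0.0394 61.1 F [-0.6  0.2 -3.5] q [-0.79  0.52  0.37  1.94 -0.28  0.73 -0.35]
cm now [-28.12   5.03   0.06] w [ 0.0021 -0.0019  0.0758] cm in target axes [-27.66   7.15   0.1 ]
```

View pics/s3.png

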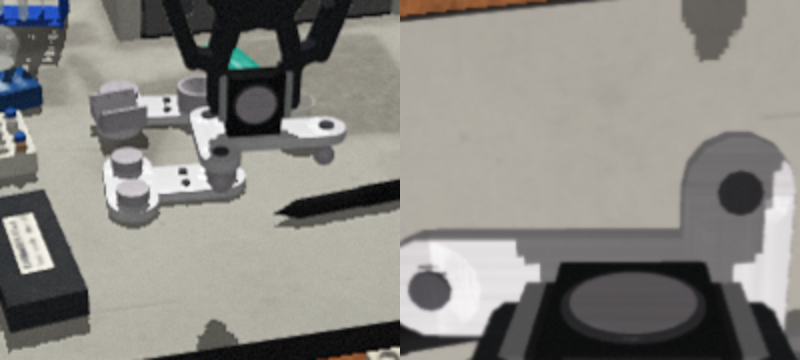

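```bash
python3 - <<'E'
from h import *
g=grab('wrist'); P=atz(g,[(215,245),(370.5,196.5)],.134); s=monitor.observe()['position']
t,y,e=fit(P,F[:2]); print('held plate',t,y,e.round(1),'tcp',s.round(4))
E
python3 -m handwheel '[{"dx":-2,"dy":0.4,"dz":0,"wx":0,"wy":0,"wz":0.076,"claw":20},{"dx":-4,"dy":1.03,"dz":0,"wx":0,"wy":0,"wz":0,"claw":20},{"dx":-4.4,"dy":1.14,"dz":0,"wx":0,"wy":0,"wz":0,"claw":20},{"dx":-4.4,"dy":1.14,"dz":0,"wx":0,"wy":0,"wz":0,"claw":20},{"dx":-4.4,"dy":1.14,"dz":0,"wx":0,"wy":0,"wz":0,"claw":20},{"dx":-4.4,"dy":1.14,"dz":0,"wx":0,"wy":0,"wz":0,"claw":20},{"dx":-3,"dy":0.78,"dz":0,"wx":0,"wy":0,"wz":0,"claw":20},{"dx":-1,"dy":0.2,"dz":0,"wx":0,"wy":0,"wz":0,"claw":20}]'
python3 -m handwheel '[{"dx":0,"dy":0,"dz":0,"wx":0,"wy":0,"wz":0,"claw":20},{"dx":0,"dy":0,"dz":0,"wx":0,"wy":0,"wz":0,"claw":20}]'
python3 - <<'E'
from h import *
togo(.514,-.076,.144,1.402)
f=grab('scene'); g=grab('wrist'); h=grab('top')
cv2.imwrite('pics/s4.png',np.hstack([cv2.resize(f['frame'][70:220,240:390],(400,400)),cv2.resize(h['frame'][130:250,320:440],(400,400))]))
cv2.imwrite('pics/w4.png',g['frame'])
E
```

```text
held plate [0.48941165 0.20944464] -0.0923773088577456 [[-0.3 -0.1]
 [ 0.3  0.1]] tcp [0.489  0.2082 0.1428]
clock: 6.7
position: [0.5125, -0.0783, 0.1428]
tool_rot: [-3.141, 0.001, 1.397]
force: [0.2, -0.3, -3.3]
grip_width: 0.0392
finger_force: 61.1
clock: 6.95
position: [0.5131, -0.0744, 0.143]
tool_rot: [-3.141, -0.0, 1.402]
force: [0.2, -0.1, -3.7]
grip_width: 0.0392
finger_force: 61.1
t 6.95 pos [ 0.5131 -0.0744  0.143 ] rot [-3.1410e+00 -3.0000e-04  1.4024e+00] grip 0.0392 61.1 F [ 0.2 -0.1 -3.7] q [-0.25  0.51  0.38  1.98 -0.28  0.71  0.13]
cm now [-0.14  0.12 -0.1 ] w [-0.0006 -0.0003  0.0004] cm in target axes [-0.14  0.12 -0.1 ]
```

View pics/w4.png

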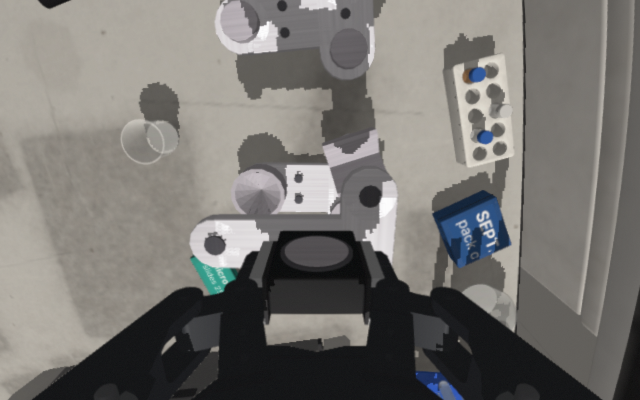

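View pics/s4.png

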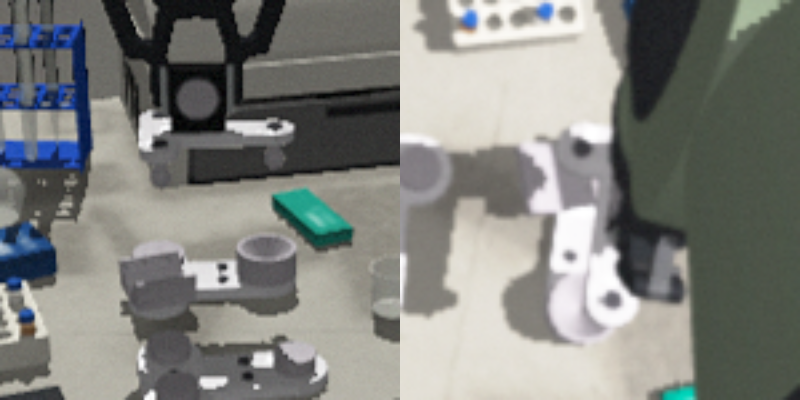

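Wrist view: cone rim centred near (259,191); plate's nose screw at (214,244), rear screw at (370,197); groove block beneath the latter. Plate hangs level over the right base.

```bash
python3 - <<'E'
from h import *
g=grab('wrist'); s=monitor.observe()['position']
C=atz(g,(259,191.5),.0325)[0]; print('cone',C.round(4))
b=np.array([.5141,-.0762]);y=-.169; print('cone from top',b+[-.056*np.cos(y),-.056*np.sin(y)], proj(g,[*(b+[-.056*np.cos(y),-.056*np.sin(y)]),.0325]))
P=atz(g,[(214,244),(370,196.5)],s[2]-.011); t,yy,e=fit(P,F[:2]); print('held',t,yy,e.round(1),'nose',P[0].round(4),'tcp',s)
for z in np.arange(.0,1,2): print()
togo(.514,-.077,.144,1.402)
E
```

```text
cone [ 0.4649 -0.0639  0.0325]
cone from top [ 0.45889781 -0.06678099] [[252.90185984 195.7373676 ]]
held [ 0.51288946 -0.0738137 ] -0.17466942310411193 [[ 0.2  0. ]
 [-0.2 -0. ]] nose [ 0.4575 -0.0641  0.1323] tcp [ 0.51326237 -0.07470256  0.14328072]

t 7.15 pos [ 0.5133 -0.0747  0.1433] rot [-3.1415e+00 -1.0000e-04  1.4027e+00] grip 0.0394 61.1 F [-0.4 -0.3 -4. ] q [-0.25  0.51  0.39  1.97 -0.28  0.71  0.14]
cm now [-0.21  0.11 -0.07] w [-0.0001 -0.0001  0.0007] cm in target axes [-0.21  0.11 -0.07]
```

```bash
python3 - <<'E'
from h import *
def ov(f,x0,y0,w,h,k,b,y,col,im):
    R=np.array([[np.cos(y),-np.sin(y)],[np.sin(y),np.cos(y)]]); a=np.linspace(0,2*np.pi,60)
    def dr(q,r,z):
        p=np.c_[(np.array(q)+r*np.c_[np.cos(a),np.sin(a)])@R.T+b,np.full(60,z)]
        cv2.polylines(im,[np.int32((proj(f,p)-[x0,y0])*k)],True,col,1)
    dr((-.056,0),.023,.0325); dr((-.056,0),.0195,.0325); dr((.028,-.028),.021,.0163)
    d=np.array([.084,.028]);d/=np.linalg.norm(d);n=np.array([-d[1],d[0]])
    for o in(-.0195,0,.0195):
        p=np.array([.028,.028])+np.array([-.023,.023])[:,None]*d+o*n
        p=np.c_[p@R.T+b,[.0325-(.0195 if o==0 else 0)]*2]
        cv2.polylines(im,[np.int32((proj(f,p)-[x0,y0])*k)],False,col,1)
outs=[]
for n,(x0,y0,w,h) in {'wrist':(220,120,180,120),'scene':(280,145,80,53)}.items():
    f=grab(n); k=400/w; im=cv2.resize(f['frame'][y0:y0+h,x0:x0+w],(400,int(h*k)),interpolation=cv2.INTER_CUBIC); a=im.copy()
    ov(f,x0,y0,w,h,k,np.array([.5141,-.0762]),-.169,(0,0,255),a)
    outs.append(np.hstack([im,a])[:265])
    for m in optics.masks_of('kinematic_base',n)[:1]: print(n,m['p'],m['rect'])
cv2.imwrite('pics/ov.png',np.vstack(outs))
E
```

```text
wrist 0.55 [230.1, 123.5, 157.7, 95.9]
scene 0.86 [285.7, 156.9, 63.8, 33.8]
```

View pics/ov.png

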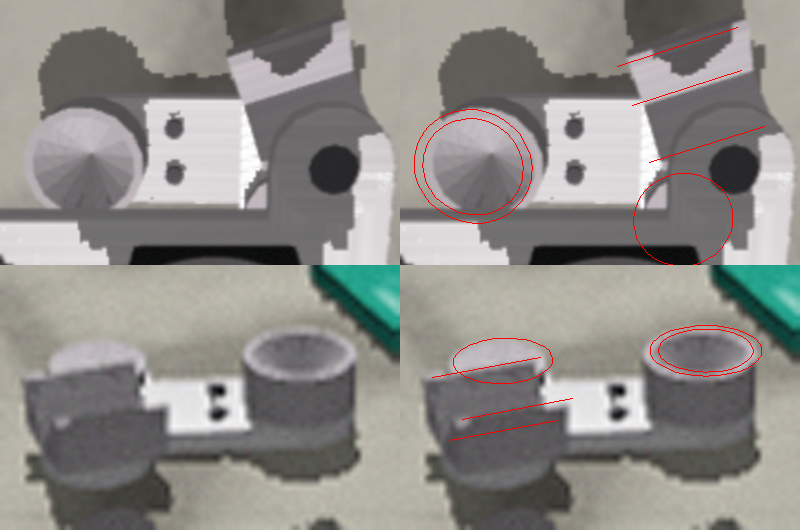

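Overlay: in both views the actual seats lie about 2–4 mm further in +x than my estimate (the wrist rim centre is about (257,195)). Corrected base: (0.5165, −0.0755).

```bash
python3 -c "
from h import *
togo(.5165,-.0762,.0603,1.402)"
python3 -m handwheel '[{"dx":-0.17,"dy":0.35,"dz":1,"wx":0,"wy":0,"wz":0,"claw":20},{"dx":0,"dy":0,"dz":2,"wx":0,"wy":0,"wz":0,"claw":20},{"dx":0,"dy":0,"dz":2,"wx":0,"wy":0,"wz":0,"claw":20},{"dx":0,"dy":0,"dz":1.2,"wx":0,"wy":0,"wz":0,"claw":20},{"dx":0,"dy":0,"dz":0.6,"wx":0,"wy":0,"wz":0,"claw":20},{"dx":0,"dy":0,"dz":0,"wx":0,"wy":0,"wz":0,"claw":20}]'
python3 -c "
from h import *
togo(.5165,-.0762,.0603,1.402)"
```

```text
t 7.35 pos [ 0.5133 -0.0752  0.1433] rot [-3.1416  0.      1.4021] grip 0.0391 61.1 F [-0.2  0.6 -4. ] q [-0.25  0.51  0.39  1.97 -0.28  0.71  0.14]
cm now [-0.04  0.34  8.3 ] w [-0.      0.      0.0001] cm in target axes [-0.04  0.33  8.3 ]
clock: 8.1
position: [0.5164, -0.0778, 0.0752]
tool_rot: [-3.141, 0.0, 1.402]
force: [0.0, 1.2, -3.4]
grip_width: 0.0393
finger_force: 61.0
t 8.1 pos [ 0.5164 -0.0778  0.0752] rot [-3.1413e+00  1.0000e-04  1.4015e+00] grip 0.0393 61.0 F [ 0.   1.2 -3.4] q [-0.2   0.62  0.32  2.   -0.35  0.57  0.19]
cm now [ 0.16 -0.02  1.49] w [-0.0003  0.0001 -0.0005] cm in target axes [ 0.16 -0.02  1.49]
```

```bash
python3 -m handwheel '[{"dx":0.14,"dy":0,"dz":0.3,"wx":0,"wy":0,"wz":0,"claw":20},{"dx":0,"dy":0,"dz":0.2,"wx":0,"wy":0,"wz":0,"claw":20},{"dx":0,"dy":0,"dz":0.2,"wx":0,"wy":0,"wz":0,"claw":20},{"dx":0,"dy":0,"dz":0.2,"wx":0,"wy":0,"wz":0,"claw":20},{"dx":0,"dy":0,"dz":0.1,"wx":0,"wy":0,"wz":0,"claw":20},{"dx":0,"dy":0,"dz":0,"wx":0,"wy":0,"wz":0,"claw":20}]'
python3 -c "
from h import *
togo(.5165,-.0762,.0603,1.402)"
```

```text
clock: 8.85
position: [0.5166, -0.0764, 0.0652]
tool_rot: [-3.141, 0.0, 1.402]
force: [-0.0, 0.2, -3.1]
grip_width: 0.0392
finger_force: 61.0
t 8.85 pos [ 0.5166 -0.0764  0.0652] rot [-3.1415e+00  1.0000e-04  1.4017e+00] grip 0.0392 61.0 F [-0.   0.2 -3.1] q [-0.19  0.64  0.31  2.01 -0.35  0.55  0.2 ]
cm now [ 0.01 -0.01  0.49] w [-0.0001  0.0001 -0.0003] cm in target axes [ 0.01 -0.01  0.49]
```

No contact at 5 mm above home, so lateral error is under 5 mm. Continue in 1 mm steps.

```bash
python3 -m handwheel '[{"dx":0,"dy":0,"dz":0.1,"wx":0,"wy":0,"wz":0,"claw":20},{"dx":0,"dy":0,"dz":0.1,"wx":0,"wy":0,"wz":0,"claw":20},{"dx":0,"dy":0,"dz":0,"wx":0,"wy":0,"wz":0,"claw":20}]'
python3 -m handwheel '[{"dx":0,"dy":0,"dz":0.1,"wx":0,"wy":0,"wz":0,"claw":20},{"dx":0,"dy":0,"dz":0.05,"wx":0,"wy":0,"wz":0,"claw":20},{"dx":0,"dy":0,"dz":0,"wx":0,"wy":0,"wz":0,"claw":20}]'
```

```text
clock: 9.22
position: [0.5166, -0.0763, 0.0632]
tool_rot: [-3.141, 0.0, 1.402]
force: [-0.2, 0.5, -2.7]
grip_width: 0.0391
finger_force: 61.0
clock: 9.6
position: [0.5168, -0.0764, 0.0619]
tool_rot: [3.141, 0.0, 1.402]
force: [1.5, -0.5, -1.2]
grip_width: 0.0391
finger_force: 61.0
```

```bash
python3 -m handwheel '[{"dx":0,"dy":0.08,"dz":0.05,"wx":0,"wy":0,"wz":0,"claw":20},{"dx":0,"dy":0,"dz":0.05,"wx":0,"wy":0,"wz":0,"claw":20},{"dx":0,"dy":0,"dz":0.03,"wx":0,"wy":0,"wz":0,"claw":20},{"dx":0,"dy":0,"dz":0,"wx":0,"wy":0,"wz":0,"claw":20}]' 20
python3 -m handwheel '[{"dx":0,"dy":0,"dz":0,"wx":0,"wy":0,"wz":0,"claw":48},{"dx":0,"dy":0,"dz":0,"wx":0,"wy":0,"wz":0,"claw":52},{"dx":0,"dy":0,"dz":0,"wx":0,"wy":0,"wz":0,"claw":60},{"dx":0,"dy":0,"dz":0,"wx":0,"wy":0,"wz":0,"claw":80},{"dx":0,"dy":0,"dz":0,"wx":0,"wy":0,"wz":0,"claw":100},{"dx":0,"dy":0,"dz":0,"wx":0,"wy":0,"wz":0,"claw":100}]'
python3 -m handwheel '[{"dx":0,"dy":0,"dz":-1,"wx":0,"wy":0,"wz":0,"claw":100},{"dx":0,"dy":0,"dz":-3,"wx":0,"wy":0,"wz":0,"claw":100},{"dx":0,"dy":0,"dz":-4,"wx":0,"wy":0,"wz":0,"claw":100},{"dx":0,"dy":0,"dz":-4,"wx":0,"wy":0,"wz":0,"claw":100},{"dx":3,"dy":0,"dz":-3,"wx":0,"wy":0,"wz":0,"claw":100},{"dx":4,"dy":0,"dz":0,"wx":0,"wy":0,"wz":0,"claw":100},{"dx":0,"dy":0,"dz":0,"wx":0,"wy":0,"wz":0,"claw":100},{"dx":0,"dy":0,"dz":0,"wx":0,"wy":0,"wz":0,"claw":100}]'
python3 - <<'E'
from h import *
s=grab('scene');w=grab('wrist')
cv2.imwrite('pics/end.png',np.vstack([cv2.resize(s['frame'][130:205,260:380],(480,300),interpolation=cv2.INTER_CUBIC),cv2.resize(w['frame'][100:300,160:480],(480,300))]))
b=np.array([.5167,-.0757]);y=-.169;R=np.array([[np.cos(y),-np.sin(y)],[np.sin(y),np.cos(y)]])
p=np.c_[F@R.T+b,[.0493]*3]
print('expected screws in picture: scene',((proj(s,p)-[260,130])*4).round(0).tolist(),'wrist',((proj(w,p)-[160,100])*1.5+[0,300]).round(0).tolist())
E
```

```text
clock: 10.1
position: [0.5179, -0.0768, 0.0607]
tool_rot: [3.141, 0.0, 1.401]
force: [2.3, -4.3, 3.5]
grip_width: 0.0393
finger_force: 61.8
clock: 10.85
position: [0.5174, -0.0764, 0.0605]
tool_rot: [-3.142, 0.0, 1.402]
force: [-0.6, 0.5, -0.1]
grip_width: 0.0854
finger_force: 0.0
clock: 11.85
position: [0.529, -0.0079, 0.2108]
tool_rot: [3.141, 0.0, 1.402]
force: [0.3, -0.7, -0.7]
grip_width: 0.0851
finger_force: 0.0
expected screws in picture: scene [[320.0, 100.0], [155.0, 129.0], [156.0, 81.0]] wrist [[156.0, 512.0], [273.0, 476.0], [271.0, 546.0]]
```

View pics/end.png

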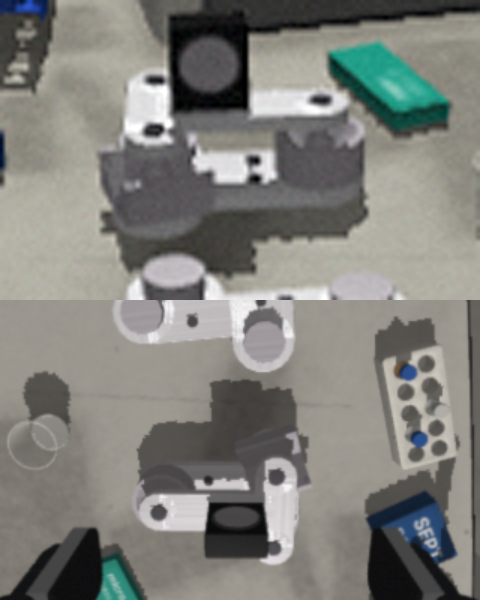

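The screws appear at (320,100), (153,130) and (155,80) in the scene view. That is within about 2 px of where they should be when the plate is fully home and level, and the gripper is clear.

```bash
python3 -c "
from workcell import job_done; print(job_done())"
```

```text
the job is handed in; nothing more can be done
None
```

The mirror plate is seated on the kinematic base and released, the gripper is clear, and the job was handed in at about 12 s of the 48 s limit. The final pictures show it level and fully home; the judge's verdict was not returned.

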